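# Preset the two push-lid prop boxes

## Task

Preset the prop boxes for the next act: the large wooden box must be left open and the small wooden box left shut. Their lids have push-push catches (one firm push down near the free edge, then letting go, changes a lid from shut to open or from open to shut), so press, let go and check how each lid ended up. Leave the copper kettle and the glass paperweight where they stand.

Things in the scene. Friction and masses are not known exactly. Their poses are not given: they have to be found in the camera images.
- large_pad (a point): Dark disc (22 mm) on the wooden lid of the large box (fixed; 170 deep x 200 wide x 90 mm high), 28 mm from the lid's free edge, which faces the robot; hinge on the far side, axis 128 mm from the disc, 6 mm under the lid's top. x: along the lid to the hinge; z: square to the lid, vertical when shut. Starts shut, disc 90 mm high. Open: a spring holds it 40 mm higher, lid tilted 0.31 rad.
- small_pad (a point): The same on the small box (fixed; 125 deep x 130 wide x 75 mm high): hinge axis 83 mm from the disc. Starts open, disc 40 mm above its shut height of 75 mm, lid tilted 0.48 rad. Both catches: push the disc down at least 9 mm below shut height (stop at 10.5 mm), let go, and it has switched; less than 6 mm leaves it as it was. Takes 4 to 8 N; 25 N on the stop does no harm.
- kettle: Loose copper kettle, body 104 mm across, 118 mm high over its bail handle, 0.45 kg. Origin: centre of its underside, z up. Bystander on the robot's side of the boxes.
- paperweight: Loose domed glass paperweight, 72 mm across, 47 mm high, 0.35 kg. Origin: centre of its underside, z up. Bystander on the robot's side of the boxes, in a row with the kettle and a red maraca.
Things that resemble listed ones, but are neither listed nor needed, are in the scene too. Leave any purple or yellow look-alike of the part that bears small_pad alone.

How it is judged:
At the end, for the whole second after the job is handed in: The large box's lid stands open by itself (tilted more than 0.2 rad from level) and the small box's lid stays shut by itself (within 0.06 rad of level) (angle between large_pad's own z axis and vertical above 0.2 rad and angle between small_pad's own z axis and vertical below 0.06 rad); the robot touches nothing.
It fails at once if the kettle is moved by more than 20 mm (distance of kettle from where it was at the start of the episode above 0.02 m).
It fails at once if the paperweight is moved by more than 20 mm (distance of paperweight from where it was at the start of the episode above 0.02 m).
It also fails if it takes over 50 s, if anything falls off the work surface, if the arm or the gripper's body presses on something with over 40 N, if the wrist force passes 120 N, or if a joint passes its speed limit or range.

## Robot

A 6-joint arm with a two-finger parallel gripper is mounted at the origin on the work surface. World frame = base frame: x ahead of the robot, y to its left, z up, the work surface at z = 0. Lengths are in m, angles in rad, forces in N, time in s.
With the tool pointing down it reaches from about 0.25 to 0.8 m from the base axis. Payload 3.9 kg.
Tool frame: the origin (TCP) lies between the finger pads; the fingertips stand 22 mm ahead of it and the grasp point (between the pads) lies 3 mm ahead of it (tips_ahead is the distance from the TCP to the fingertips, in m); z points along the fingers, y is the line along which they close (so a half turn about z gives the same grasp; the last joint's range is limited). The gripper opens to 85 mm and grips with 20 to 120 N. Pads are 22 mm wide; open, the fingers measure 114 mm over their backs; the gripper's body (76 mm by 85 mm) begins 54 mm behind the grasp point. The pads swing forward as they close: fully open they stand 13 mm farther back than shut.
Start: joints at [1.161, 0.26, -0.138, 1.173, 0, 1.571], TCP at [0.209, 0.482, 0.253] pointing down, gripper open.
Joint ranges: [-2.78, 2.78], [-0.83, 1.72], [-1.28, 1.37], [-1.9, 2.12], [-1.57, 1.48], [-3.14, 3.14]. Speed limits (rad/s): [2.57, 2.57, 3.14, 3.14, 3.14, 3.14].

## Interface

Orientations are given as a unit quaternion [x, y, z, w].
In Python, from plant import * gives the robot as it stands.
- The arm moves only by the shell command python3 -m pendant 'ROWS' [FORCE]. ROWS is JSON, a list of rows, each a list of 7 numbers: the opening, from 0 (shut) to 1 (fully open), then the shift along the world's x, y, z in units of 0.75 m (1.0 is 0.75 m), then the turn, a rotation vector about the world's x, y, z in units of 90 degrees (1.0 is 90 degrees). A call has 1 to 20 rows; each row shifts and turns the commanded pose from where the row before left it; what a row does not reach is not made up. A row lasts 1/10 s, in which the tool goes at most 50 mm and 8.59 degrees, less where a joint would pass 70% of its speed; a pose out of reach is approached as far as the arm can. A call with a number of a shift or a turn outside -1 to 1 is refused whole. A call with a gripper value outside its range is refused whole. The fingers move at their own pace and stop on an object; FORCE is the grip in N (left out, the last holds). Time passes only in rows, so rows that do not move let the fingers close. It gives the time, the measured TCP pose, the force, the opening and the grip force at its end, in the units of the state.
- get_obs(): the state, without advancing time (a new reading comes with each control period).
- read_camera(name): name is "scene" or "top" or "wrist"; returns the picture (480x640x3 uint8, red, green, blue); there is no depth.
- camera_params(name): a dict with "K" (3x3 intrinsics, pixels), "xyz" and "rotation" of the camera in the world. Camera axes: x right, y down, z forward; pixel columns grow to the right and rows downward; lengths in m; the calibration is good to about 2 mm. A picture is of the moment at which its call begins: read the wrist's pose just before it. camera_params takes no time and is no camera call; for the wrist camera it gives the pose at the moment of the call.
- close_job(): hands the job in; it is judged then, once.
Trained networks look in the newest picture that a camera, given by its name, has taken for a name from the list of things; names that differ only in an ending like _2 or _b are one class to them, and where a whole thing is asked for, a point or a joint stands for the part that bears it (a point fixed in the world has none). Each returns a list of dicts, best first, with "confidence" (0 to 1); they miss things now and then, are a little off and sometimes report something else, mostly with a low value. They report only what shows in the picture. A call takes as long as a camera call. They do not tell look-alikes from the thing itself.
- spot_in(camera, label): "xyz" ([x, y, z] in m, in world coordinates, good to about 4 mm: the middle of the surface that is visible of it).
- regions_of(camera, label): "region" (480x640 bool, what is visible of it).
The state is a dict: "clock": time; "joint_pos": joint angles; "joint_vel": joint speeds; "effort": joint torques, N m; "tcp_pos": TCP position; "orientation": TCP orientation; "contact_force": force on the tool from outside, world axes, zero at the start; "moment": the same for the moment, N m; "opening": finger opening in m; "grip_force": force on a finger pad.
Only numpy, scipy, OpenCV 4.12 (cv2) and the standard library are available. Lean on these libraries where they do the work, as an engineer would, in place of code of your own. Each camera call takes 0.05 s, during which the arm holds its last target. There are 200 camera calls.

## Working session

There is one attempt and no reset: what is moved stays moved. The work goes in short steps, Python scripts to look and compute and a shell command to move; the robot and the scene stay as the last step left them, time stands still between calls to the robot, and variables do not carry over. Pictures are saved under pics/ and viewed, at most 10 in all, crops included, and the job is handed in when it is done.

```bash
mkdir -p pics; python3 - <<'E'
from plant import *
import cv2
for c in ("scene","top"):
    im=read_camera(c); cv2.imwrite(f"pics/{c}0.png",im[:,:,::-1])
    for l in ("large_pad","small_pad","kettle","paperweight"):
        print(c,l,[(np.round(d["xyz"],3).tolist(),round(d["confidence"],2)) for d in spot_in(c,l)] if 'np' in globals() else [( [round(float(v),3) for v in d["xyz"]],round(d["confidence"],2)) for d in spot_in(c,l)])
    p=camera_params(c); print(p)
print(get_obs())
E
```

```text
scene large_pad [([0.633, -0.13, 0.094], 0.94)]
scene small_pad [([0.603, 0.263, 0.102], 0.95), ([0.176, 0.308, 0.074], 0.86), ([0.584, 0.459, 0.079], 0.84), ([0.375, 0.373, 0.075], 0.82), ([0.363, 0.589, 0.076], 0.73)]
scene kettle [([0.42, -0.165, 0.053], 0.71)]
scene paperweight [([0.411, 0.205, 0.036], 0.87)]
{'K': array([[511.784851  ,   0.        , 318.5514596 ],
       [  0.        , 511.784851  , 238.67022653],
       [  0.        ,   0.        ,   1.        ]]), 'xyz': array([1.21761189, 0.8631199 , 0.95923123]), 'rotation': array([ 0.37327766,  0.8239971 , -0.38945158, -0.17326291])}
top large_pad [([0.629, -0.136, 0.089], 0.89)]
top small_pad [([0.355, 0.58, 0.079], 0.92), ([0.379, 0.372, 0.076], 0.88), ([0.584, 0.455, 0.076], 0.67), ([0.592, 0.253, 0.103], 0.66), ([0.18, 0.309, 0.076], 0.56)]
top kettle [([0.405, -0.182, 0.066], 0.74)]
top paperweight [([0.395, 0.191, 0.043], 0.95)]
{'K': array([[614.49383912,   0.        , 321.08375997],
       [  0.        , 614.49383912, 240.63051882],
       [  0.        ,   0.        ,   1.        ]]), 'xyz': array([0.30378266, 0.13648628, 1.59744435]), 'rotation': array([ 0.71143205, -0.7014421 ,  0.02930073, -0.03138276])}
{'clock': 0.5, 'joint_pos': array([ 1.16102974e+00,  2.60035613e-01, -1.38177247e-01,  1.17269215e+00,
       -3.36899871e-05,  1.57081580e+00]), 'joint_vel': array([ 0.00089492, -0.00186306,  0.00034804,  0.00064932, -0.00059633,
        0.00121377]), 'effort': array([-5.81544191e-04, -4.05247486e+01,  2.53999901e+01,  3.18997532e-03,
       -3.97340648e-05, -2.40741954e-06]), 'tcp_pos': array([0.20914906, 0.48149259, 0.25325633]), 'orientation': array([ 2.03462427e-01,  9.79082753e-01, -5.66309741e-05,  5.43751427e-06]), 'contact_force': array([ 0.37302056,  0.41130323, -0.33763035]), 'moment': array([ 0.02278152,  0.00047665, -0.05573014]), 'grip_force': 0.0, 'opening': 0.08499611624849927}
```

View pics/scene0.png

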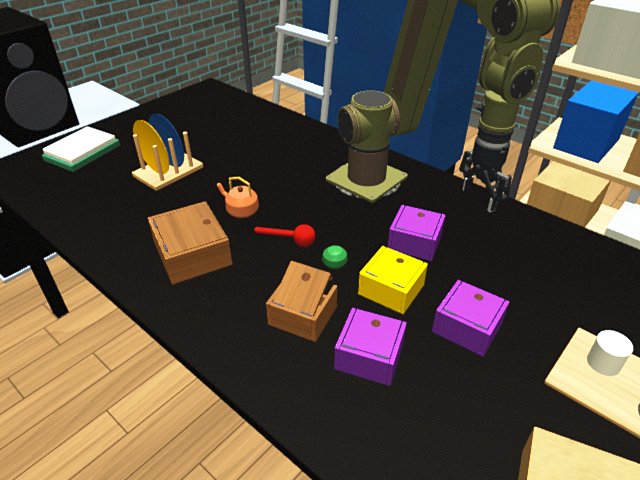

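View pics/top0.png

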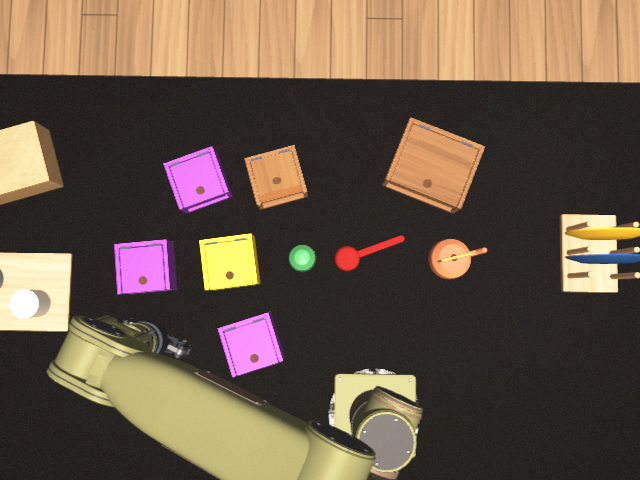

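Wooden boxes: the large one is at top (433,165)/scene (188,240), and the small one is at top (277,178)/scene (303,300), tilted open. 
Look-alikes of the small box, to leave alone:
- Purple at top (198,180), (145,267) and (250,345).
- Yellow at top (230,262).

The kettle is at top (450,259) and the paperweight at top (302,258). I'll measure the two discs next.

```bash
cat > h.py <<'E'
import numpy as np, cv2
from scipy.spatial.transform import Rotation as R
from plant import *
def onz(c,px,z):
    p=camera_params(c); d=R.from_quat(p["rotation"]).apply(np.linalg.inv(p["K"])@[*px,1.])
    return p["xyz"]+d*(z-p["xyz"][2])/d[2]
def disc(im,g,r=10):
    x,y=g; w=im[y-r:y+r+1,x-r:x+r+1].astype(float).sum(2)
    t=(np.median(w)+w.min())/2; m=(w<t).astype(np.uint8)
    n,l,s,c=cv2.connectedComponentsWithStats(m)
    k=1+np.argmin(np.hypot(*(c[1:]-r).T)+ (s[1:,4]<8)*99); return c[k]+[x-r,y-r],s[k,4]
E
python3 - <<'E'
from h import *
crops=[]
for c,gl,gs in (("top",(427,183),(277,181)),("scene",(207,222),(306,277))):
    im=cv2.imread(f"pics/{c}0.png")
    for n,g,z in (("large",gl,.09),("small",gs,.115)):
        q,a=disc(im,g); print(c,n,q,a,onz(c,q,z).round(4), onz(c,q,z-.04).round(3))
        crops.append(cv2.resize(im[g[1]-30:g[1]+31,g[0]-40:g[0]+41],(400,300)))
cv2.imwrite("pics/crop.png",np.vstack([np.hstack(crops[:2]),np.hstack(crops[2:])]))
E
```

```text
top large [426.9375 183.1875] 48 [ 0.5802 -0.1187  0.09  ] [ 0.588 -0.125  0.05 ]
top small [276.47826087 180.13043478] 46 [0.5781 0.2528 0.115 ] [0.585 0.256 0.075]
scene large [215.57142857 214.78571429] 28 [ 0.5426 -0.1269  0.09  ] [ 0.512 -0.172  0.05 ]
scene small [303. 278.] 3 [0.5875 0.2526 0.115 ] [0.558 0.224 0.075]
```

View pics/crop.png

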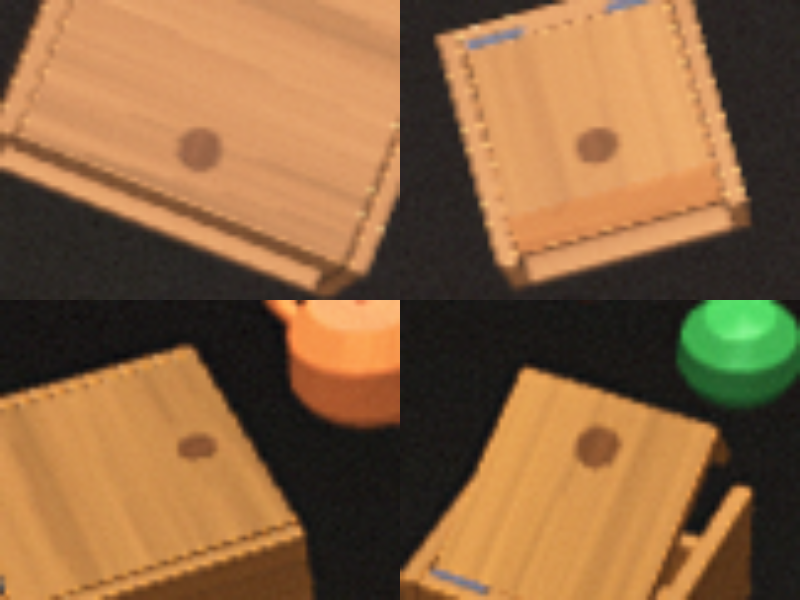

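Crops confirm the discs: the large one is at top (427,183) on the shut lid, and the small one is at top (276.5,180) on the raised wooden lid. As it closes, the small disc moves about 12 mm toward the robot, to roughly (0.567, 0.249). Going above it.

```bash
python3 -m pendant '[[0,0.048,-0.031,0,0,0,-0.048],[0,0.048,-0.031,0,0,0,-0.048],[0,0.048,-0.031,0,0,0,-0.048],[0,0.048,-0.031,0,0,0,-0.048],[0,0.048,-0.031,0,0,0,-0.048],[0,0.048,-0.031,0,0,0,-0.048],[0,0.048,-0.031,0,0,0,-0.048],[0,0.048,-0.031,0,0,0,-0.048],[0,0.048,-0.031,0,0,0,-0.048],[0,0.048,-0.031,0,0,0,-0.048],[0,0,0,0,0,0,0],[0,0,0,0,0,0,0]]'
python3 - <<'E'
from h import *
o=get_obs(); print(o["joint_pos"].round(2))
print(onz("scene",(206.9,221.9),.09).round(4),onz("scene",(306,277.2),.115).round(4))
im=read_camera("wrist"); cv2.imwrite("pics/w1.png",im[:,:,::-1])
p=camera_params("wrist")
d=R.from_quat(p["rotation"]).inv().apply(np.array([.578,.253,.115])-p["xyz"]); q=p["K"]@d; print(q[:2]/q[2])
E
```

```text
clock: 1.7
tcp_pos: [0.5696, 0.2483, 0.2528]
orientation: [0.55, 0.835, -0.0, -0.0]
contact_force: [0.7, -0.0, 0.3]
opening: -0.0001
grip_force: 0.0
[0.41 0.43 0.11 1.26 0.   1.58]
[ 0.5798 -0.1195  0.09  ] [0.5808 0.2561 0.115 ]
[332.15596048 231.35611254]
```

View pics/w1.png

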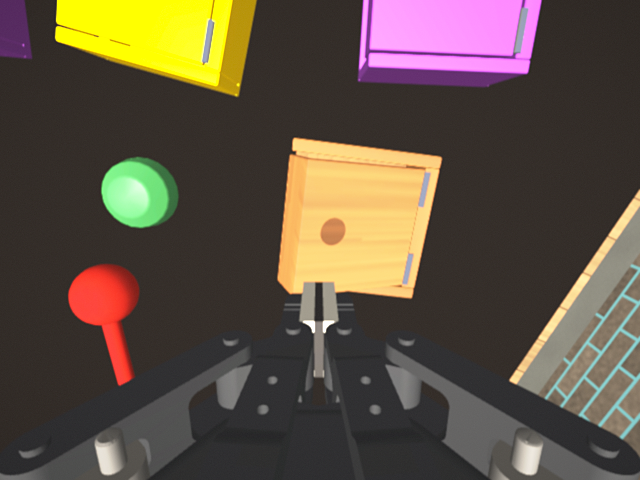

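The wrist view shows the disc at (333,231), against a prediction of (332,231), so the position is right. Pressing now.

```bash
python3 -m pendant '[[0,0,0,-0.06,0,0,0],[0,0,0,-0.06,0,0,0],[0,0,0,-0.014,0,0,0],[0,0,0,-0.014,0,0,0],[0,0,0,-0.014,0,0,0],[0,0,0,-0.014,0,0,0],[0,0,0,-0.014,0,0,0],[0,0,0,-0.013,0,0,0],[0,0,0,-0.012,0,0,0],[0,0,0,-0.006,0,0,0],[0,0,0,0,0,0,0],[0,0,0,0,0,0,0]]'
```

```text
clock: 2.95
tcp_pos: [0.5689, 0.2492, 0.088]
orientation: [0.55, 0.835, 0.0, -0.0]
contact_force: [-2.4, 0.3, 3.9]
opening: -0.0003
grip_force: 2.4
```

```bash
python3 -m pendant '[[0,0,0,-0.003,0,0,0],[0,0,0,-0.002,0,0,0],[0,0,0,0,0,0,0]]'
```

```text
clock: 3.25
tcp_pos: [0.5691, 0.2493, 0.0866]
orientation: [0.55, 0.835, 0.001, 0.0]
contact_force: [-6.6, -0.9, 16.9]
opening: -0.0002
grip_force: 8.9
```

On the stop: the force is 17 N. Letting go, then up to look.

```bash
python3 -m pendant '[[0,0,0,0.02,0,0,0],[0,0,0,0.04,0,0,0],[0,0,0,0.06,0,0,0],[0,0,0,0.06,0,0,0],[0,0,0,0.05,0,0,0],[0,0,0,0,0,0,0]]'
python3 - <<'E'
from h import *
for c in ("wrist","top"):
    im=read_camera(c); cv2.imwrite(f"pics/{c}2.png",im[:,:,::-1])
p=camera_params("wrist")
for P in ([.578,.253,.115],[.567,.249,.075]):
    q=p["K"]@R.from_quat(p["rotation"]).inv().apply(np.array(P)-p["xyz"]); print(q[:2]/q[2])
E
```

```text
clock: 3.85
tcp_pos: [0.5728, 0.2503, 0.263]
orientation: [0.55, 0.835, 0.005, 0.004]
contact_force: [0.8, -0.6, -0.5]
opening: 0.0001
grip_force: 0.0
[329.04975598 229.27570886]
[314.46898305 217.11693674]
```

View pics/wrist2.png

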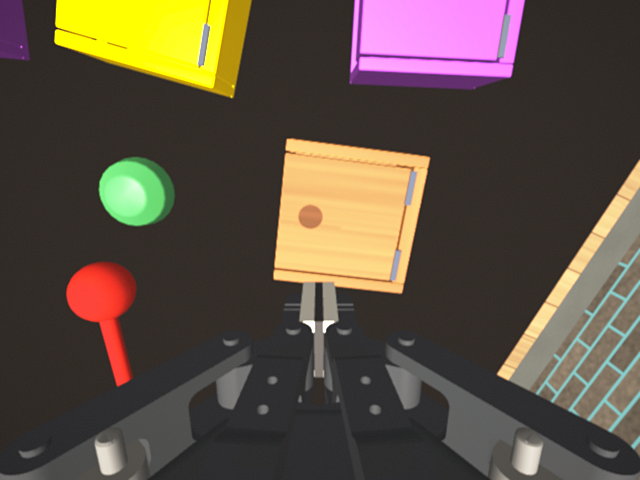

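Small lid is shut: the disc is at (310,216) and the lid is flush in its frame. Next, above the large disc at (0.580, -0.119).

```bash
python3 -m pendant '[[0,0.001,-0.049,0,0,0,-0.039],[0,0.001,-0.049,0,0,0,-0.039],[0,0.001,-0.049,0,0,0,-0.039],[0,0.001,-0.049,0,0,0,-0.039],[0,0.001,-0.049,0,0,0,-0.039],[0,0.001,-0.049,0,0,0,-0.039],[0,0.001,-0.049,0,0,0,-0.039],[0,0.001,-0.049,0,0,0,-0.039],[0,0.001,-0.049,0,0,0,-0.039],[0,0.001,-0.049,0,0,0,-0.039],[0,0,0,0,0,0,0],[0,0,0,0,0,0,0]]'
python3 - <<'E'
from h import *
im=read_camera("wrist"); cv2.imwrite("pics/w3.png",im[:,:,::-1])
p=camera_params("wrist")
q=p["K"]@R.from_quat(p["rotation"]).inv().apply(np.array([.580,-.119,.09])-p["xyz"]);q=q[:2]/q[2]; print(q)
d,a=disc(im,tuple(q.round().astype(int)),25);print(d,a,onz("wrist",d,.09))
E
```

```text
clock: 5.15
tcp_pos: [0.5758, -0.1191, 0.2544]
orientation: [0.776, 0.63, -0.001, -0.001]
contact_force: [-1.0, 0.5, 0.1]
opening: -0.0002
grip_force: 0.0
[323.66609133 223.12808755]
[325.85912698 223.18055556] 504 [ 0.58179605 -0.11942126  0.09      ]
```

```bash
python3 -m pendant '[[0,0.007,0,-0.05,0,0,0],[0,0,0,-0.06,0,0,0],[0,0,0,-0.05,0,0,0],[0,0,0,-0.015,0,0,0],[0,0,0,-0.01,0,0,0],[0,0,0,-0.008,0,0,0],[0,0,0,-0.006,0,0,0],[0,0,0,-0.004,0,0,0],[0,0,0,0,0,0,0],[0,0,0,0,0,0,0]]'
```

```text
clock: 6.2
tcp_pos: [0.5828, -0.1181, 0.1053]
orientation: [0.776, 0.631, 0.001, 0.0]
contact_force: [-1.2, 3.5, 4.7]
opening: 0.0002
grip_force: 2.3
```

```bash
python3 -m pendant '[[0,0,0,-0.004,0,0,0],[0,0,0,-0.003,0,0,0],[0,0,0,0,0,0,0]]'
```

```text
clock: 6.5
tcp_pos: [0.583, -0.1183, 0.1014]
orientation: [0.776, 0.631, 0.001, 0.001]
contact_force: [-3.5, 2.7, 14.6]
opening: -0.0
grip_force: 7.1
```

On the stop at 15 N, 10.5 mm down. Letting go.

```bash
python3 -m pendant '[[0,0,0,0.02,0,0,0],[0,0,0,0.03,0,0,0],[0,-0.02,0,0.05,0,0,0],[0,-0.04,0,0.06,0,0,0],[0,-0.06,0,0.06,0,0,0],[0,-0.05,0,0.04,0,0,0],[0,-0.05,0,0,0,0,0],[0,0,0,0,0,0,0],[0,0,0,0,0,0,0]]'
python3 - <<'E'
from h import *
for c in ("scene","top"):
    im=read_camera(c); cv2.imwrite(f"pics/{c}4.png",im[:,:,::-1])
    for l in ("kettle","paperweight"):
        print(c,l,[(d["xyz"].round(3),round(d["confidence"],2)) for d in spot_in(c,l)])
E
```

```text
clock: 7.4
tcp_pos: [0.4288, -0.1191, 0.2814]
orientation: [0.776, 0.63, 0.0, 0.001]
contact_force: [0.4, -0.2, 1.0]
opening: -0.0001
grip_force: 0.0Traceback (most recent call last):
  File "<stdin>", line 5, in <module>
AttributeError: 'list' object has no attribute 'round'. Did you mean: 'count'?
```

View pics/scene4.png

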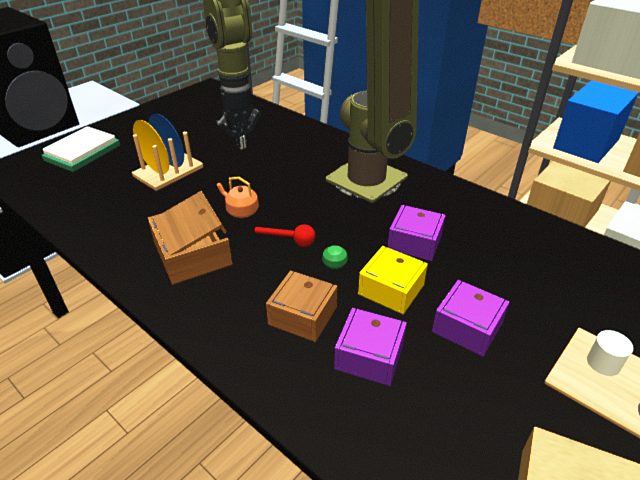

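The large lid stands open around (190,222) and the small lid is shut at (303,290). The kettle (241,200) and paperweight (335,257) haven't moved, and the robot is clear.

```bash
python3 -c "from plant import *; print(close_job())"
```

```text
the job is handed in; nothing more can be done
None
```

The job is handed in: in the last picture the large box stands open, the small box is shut, and the kettle and paperweight haven't visibly moved; no verdict came back.

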